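Lever open the pot crate

ROBOT

A 6-joint arm with a two-finger parallel gripper is mounted at the origin on the work surface. World frame = base frame: x ahead of the robot, y to its left, z up, the work surface at z = 0. Lengths are in m, angles in rad, forces in N, time in s.
With the tool pointing down it reaches from about 0.3 to 0.85 m from the base axis. Payload 5.4 kg.
Tool frame: the origin (TCP) lies on the centre line of the jaws, within the pads' length; the fingertips stand 11 mm ahead of it and the grasp point (between the pads) lies 8 mm behind it (env.tip_extent is the distance from the TCP to the fingertips, in m); z points along the fingers, y is the line along which they close (so a half turn about z gives the same grasp; the last joint's range is limited). The gripper opens to 85 mm and grips with 20 to 120 N. Pads are 22 mm wide; open, the fingers measure 114 mm over their backs; the gripper's body (76 mm by 85 mm) begins 54 mm behind the grasp point. The pads swing forward as they close: fully open they stand 13 mm farther back than shut.
Start: joints at [-1.328, 0.158, 1.597, -0, 1.386, -0.21], TCP at [0.252, -0.517, 0.242] pointing down, gripper open.
Joint ranges: [-2.91, 2.91], [-0.94, 2.29], [0.18, 2.7], [-1.29, 4.43], [0.17, 2.64], [-3, 3]. Speed limits (rad/s): [2.57, 2.57, 3.14, 3.14, 3.14, 3.14].

INTERFACE

Orientations are given as a unit quaternion [w, x, y, z].
In Python, from cell import env gives the robot as it stands.
- The arm moves only by the tool jog_arm, never from a script. Its argument "plan" is a list of rows, each a list of 7 numbers: the opening, from 0 (shut) to 1 (fully open), then the shift along the tool's x, y, z in cm, then the turn, a rotation vector about the tool's x, y, z in degrees. In form: [[gripper, tx, ty, tz, rx, ry, rz], ...]. A call has 1 to 12 rows; each row is the pose to reach, as a shift and turn from the pose commanded when the call began, along the tool's axes at that moment; what a row does not reach only later rows make up. A row lasts 1/10 s, in which the tool goes at most 50 mm and 8.59 degrees, less where a joint would pass 70% of its speed; a pose out of reach is approached as far as the arm can. A call with a gripper value outside its range is refused whole. The fingers move at their own pace and stop on an object; the grip force is fixed at half the most. Time passes only in rows, so rows that repeat a pose let the fingers close. It gives the time, the measured TCP pose, the force, the opening and the grip force at its end, in the units of the state.
- env.sense(): the state, without advancing time (a new reading comes with each control period).
- env.snapshot(name): name is "scene" or "top" or "wrist"; returns a dict with "frame" (420x560x3 uint8, red, green, blue), "intrinsics" (3x3 intrinsics, pixels), "k1" (the pictures are not rectified: a ray, as slopes to the right and down, at radius r is drawn at 1 + k1 r^2 times it, then the intrinsics apply), "R" (3x3) and "t" (3): a world point X has camera coordinates R X + t. Camera axes: x right, y down, z forward; pixel columns grow to the right and rows downward; lengths in m; the calibration is good to about 2 mm. A picture is of the moment at which its call begins. There is no depth.
- env.job_done(): hands the job in; it is judged then, once.
Trained networks look in a picture, given as the dict that the camera call returned (one of the last four; its "shot" number tells which), for a name from the list of things; names that differ only in an ending like _2 or _b are one class to them, and where a whole thing is asked for, a point or a joint stands for the part that bears it (a point fixed in the world has none). Each returns a list of dicts, best first, with "p" (0 to 1); they miss things now and then, are a little off and sometimes report something else, mostly with a low value. They report only what shows in the picture. A call takes as long as a camera call. They do not tell look-alikes from the thing itself.
- env.masks_of(picture, name): "region" (420x560 bool, what is visible of it) and "rect" ([left, top, right, bottom] in pixels, round what is visible of it).
- env.place_of(picture, name): "centre" ([column, row] in pixels: a listed point, or the origin of a listed thing).
The state is a dict: "clock": time; "qpos": joint angles; "dq": joint speeds; "tau": joint torques, N m; "tcp_pos": TCP position; "ee_rot": TCP orientation; "ft_force": force on the tool from outside, world axes, zero at the start; "wrist_torque": the same for the moment, N m; "width": finger opening in m; "finger_force": force on a finger pad.
Only numpy, scipy, OpenCV 4.12 (cv2) and the standard library are available. Lean on these libraries where they do the work, as an engineer would, in place of code of your own. Each camera call takes 0.05 s, during which the arm holds its last target. There are 200 camera calls.

TASK

The little wooden gift crate on the packing bench has a tight lid with no handle: lever it up with the blade of the pry knife, worked into the notch in the crate's front wall, never starting the lid with the fingers, and swing it on until it stands open, upright or beyond. The knife's handle is tucked under the low rack, so draw it out and take it again by the handle first. Finish with the knife lying on the bench beside the crate, and leave all the pots where they stand.

Things in the scene. Friction and masses are not known exactly. Their poses are not given: they have to be found in the camera images.
- knife: Pry knife, 160 g, loose: dark wooden handle 115 x 24 x 22 mm, steel blade 100 x 24 x 3 mm. Origin: centre of the handle's underside; x points along it to the blade, z up as it lies. Handle: x -57.5 to 57.5, z 0 to 22; blade: x 57.5 to 157.5, mid-plane at z 11 (air under it). Balance near x 30. It starts on the bench, the handle under the rack, about 90 mm of blade out of its front.
- knife_tip (a point): Middle of the blade's end, (157.5, 0, 11) mm in the knife's frame; same axes.
- crate: Light wooden box, fixed, 170 (x) x 240 (y) x 90 mm high without the lid, walls and floor 10 mm. Origin: centre of its underside; its front wall, with the notch, is at x -85 mm and faces -x of this frame; the hinge is along the back (+x) edge. Two small pots stand in its back half, tops 62 mm above the bench.
- notch (a point): Centre of the pry notch, on the outer face of the crate's front wall, 85 mm above the bench: an opening right through the 10 mm wall, 70 mm wide (y) and 10 mm high, from z 80 up to the lid's underside at z 90. A thin steel strip on the wall marks its lower edge; the dark in it is only shadow. Axes as the crate's: x points into the crate.
- hinge (a point): Middle of the lid's hinge line, at the top of the back wall (85, 0, 90 mm in the crate's frame); the line runs along the crate's y.
- lid (a joint): Lid angle: 0 closed, grows as it opens, 1.57 upright, stop at 1.75. The stiff hinge stays where it is left; it takes about 3 N at the front edge to raise it.
- lip (a point): Middle of the lid's front lower edge. The lid is a plain panel of three planks with two battens, 170 x 240 x 10 mm, 200 g, no handle, two steel hinge leaves on top at its back edge; x points from this edge to the hinge along the lid's underside.
- rack: Low wooden rack, fixed: a board 140 (x) x 220 (y) x 12 mm, its underside 50 mm and top 62 mm above the bench, on two side walls 12 mm thick. Small stacked pots stand on its back half (to 132 mm high). The bristle brush lying at the bench's far edge is not needed. Origin: middle, at bench level; open at the front, which is at x -70 mm, facing -x of this frame.
- inner_pot_a: Small round pot in the crate, 60 mm wide, 52 high. Origin at its base.
- inner_pot_b: Small round pot in the crate, 60 mm wide, 52 high. Origin at its base.
- square_pot: Square brown pot, 76 mm wide at the rim, 77 high, on the bench. Origin at its base.
- tall_cup: Plain round cup, 72 mm wide, 85 high, on the bench. Origin at its base.
- blue_bowl: Bowl, 84 mm wide, 45 high, on the bench. Origin at its base.
- white_jar: Bellied jar, 76 mm wide, 68 high, on the bench. Origin at its base.
- green_pot: Round pot, 84 mm wide, 55 high, on the bench. Origin at its base.
Mind the look-alikes: they are no part of the job. Of the things that look like the knife, take the one that is farthest to the robot's right at the start.

How it is judged:
By the outcome, as a careful person would: the job done as asked, in the order asked, and still so for the second after the job is handed in, with the robot touching nothing.
It also fails if it takes over 64 s, if anything falls off the work surface, if the arm or the gripper's body presses on something with over 40 N, if the wrist force passes 120 N, or if a joint passes its speed limit or range.

## Working session

There is one attempt and no reset: what is moved stays moved. The work goes in short steps, Python scripts to look and compute and a tool call to move; the robot and the scene stay as the last step left them, time stands still between calls to the robot, and variables do not carry over. Pictures are saved under pics/ and viewed, at most 10 in all, crops included, and the job is handed in when it is done.

Besides the shell and the picture viewer there is one more tool, called after "Call:" as a command line: name --pt "numbers of a row" for each row, then --argument value for the rest. jog_arm: Moves the arm, as the interface text tells. Its arguments: {"type":"object","properties":{"plan":{"type":"array","items":{"type":"array","items":{"type":"number"}}}},"required":["plan"]}

```bash
mkdir -p pics; cat > h.py <<'E'
import numpy as np, cv2
from scipy.spatial.transform import Rotation as Ro
from cell import env
def und(p,px):
    K=np.array(p["intrinsics"]); x=(np.array(px,float)-K[:2,2])/[K[0,0],K[1,1]]
    u=x.copy()
    for _ in range(20): u=x/(1+p["k1"]*(u@u))
    return u
def ray(p,px):
    R=np.array(p["R"]);t=np.array(p["t"]);u=und(p,px)
    return -R.T@t, R.T@np.array([u[0],u[1],1])
def atz(p,px,z):
    o,d=ray(p,px); return o+d*(z-o[2])/d[2]
def proj(p,X):
    c=np.array(p["R"])@np.array(X)+np.array(p["t"]); u=c[:2]/c[2]; u=u*(1+p["k1"]*(u@u))
    K=np.array(p["intrinsics"]); return u*[K[0,0],K[1,1]]+K[:2,2]
def tri(obs):
    A=np.zeros((3,3));b=np.zeros(3)
    for p,px in obs:
        o,d=ray(p,px); d/=np.linalg.norm(d); M=np.eye(3)-np.outer(d,d); A+=M;b+=M@o
    return np.linalg.solve(A,b)
def save(p,n,crop=None,s=1):
    f=p["frame"][:,:,::-1]
    if crop: f=f[crop[1]:crop[3],crop[0]:crop[2]]
    cv2.imwrite("pics/"+n,cv2.resize(f,None,fx=s,fy=s))
def rot(q): return Ro.from_quat([q[1],q[2],q[3],q[0]])
def rel(pos,Rt):
    "target TCP pos (world), Rotation -> tool shift cm, rotvec deg from the measured pose"
    s=env.sense(); R0=rot(s["ee_rot"])
    return np.round(R0.inv().apply(np.array(pos)-s["tcp_pos"])*100,2), np.round((R0.inv()*Rt).as_rotvec(degrees=True),1)
E
python3 - <<'E'
from h import *
a=env.snapshot("scene"); b=env.snapshot("top")
save(a,"scene0.png",None,1.4); save(b,"top0.png",None,1.4)
for n in ["knife","knife_tip","crate","notch","hinge","lip","rack","inner_pot_a","square_pot","tall_cup","blue_bowl","white_jar","green_pot"]:
    for nm,p in(("s",a),("t",b)):
        print(n,nm,[(round(float(r["p"]),2),np.round(r["centre"]).tolist(),np.round(atz(p,r["centre"],{"notch":.085,"hinge":.09,"lip":.09,"knife_tip":.011}.get(n,0)),3)[:2].tolist()) for r in env.place_of(p,n) if r["p"]>.2])
s=env.sense();print(s)
E
```

```text
knife s [(0.79, [208.0, 177.0], [0.583, -0.315]), (0.7, [250.0, 151.0], [0.371, -0.377]), (0.58, [274.0, 180.0], [0.425, -0.169])]
knife t [(0.72, [362.0, 265.0], [0.447, -0.168]), (0.72, [128.0, 224.0], [0.545, 0.474])]
knife_tip s [(0.79, [320.0, 176.0], [0.302, -0.084]), (0.5, [229.0, 195.0], [0.594, -0.172]), (0.39, [340.0, 271.0], [0.562, 0.263])]
knife_tip t [(0.88, [361.0, 208.0], [0.599, -0.165]), (0.8, [335.0, 321.0], [0.299, -0.094])]
crate s [(0.98, [318.0, 271.0], [0.597, 0.223])]
crate t [(0.86, [220.0, 210.0], [0.591, 0.222])]
notch s [(0.6, [308.0, 220.0], [0.56, 0.14])]
notch t [(0.57, [242.0, 214.0], [0.569, 0.151])]
hinge s [(0.89, [340.0, 268.0], [0.619, 0.308])]
hinge t [(0.6, [178.0, 194.0], [0.616, 0.316])]
lip s [(0.88, [302.0, 222.0], [0.578, 0.141])]
lip t [(0.92, [246.0, 210.0], [0.578, 0.141])]
rack s [(0.66, [205.0, 177.0], [0.588, -0.324])]
rack t [(0.56, [420.0, 215.0], [0.586, -0.326]), (0.35, [431.0, 285.0], [0.398, -0.351]), (0.3, [361.0, 210.0], [0.598, -0.166])]
inner_pot_a s [(0.47, [208.0, 248.0], [0.76, -0.01])]
inner_pot_a t []
square_pot s [(0.
[... 601 characters left out ...]
 1.4, 'qpos': array([-1.32811556e+00,  1.58397608e-01,  1.59700058e+00, -4.16233500e-06,
        1.38621782e+00, -2.10109869e-01]), 'dq': array([-1.49661304e-03, -2.57957235e-04,  7.85423201e-04,  1.73918962e-03,
        1.33358263e-05,  1.25251222e-04]), 'tau': array([-3.39019880e-05, -3.96006846e+01, -3.31696200e+01, -3.23467029e-04,
        6.43040730e-04, -2.31580054e-05]), 'tcp_pos': array([ 0.2515185 , -0.51704776,  0.2423002 ]), 'ee_rot': array([-1.16428706e-05,  9.74481768e-01,  2.24466666e-01, -2.23570918e-06]), 'ft_force': array([-0.31292269, -0.06192899,  0.47255603]), 'wrist_torque': array([-0.00704921, -0.02231436,  0.01890081]), 'finger_force': 0.0, 'width': 0.0853200451588008}
```

View pictures.

View pics/scene0.png

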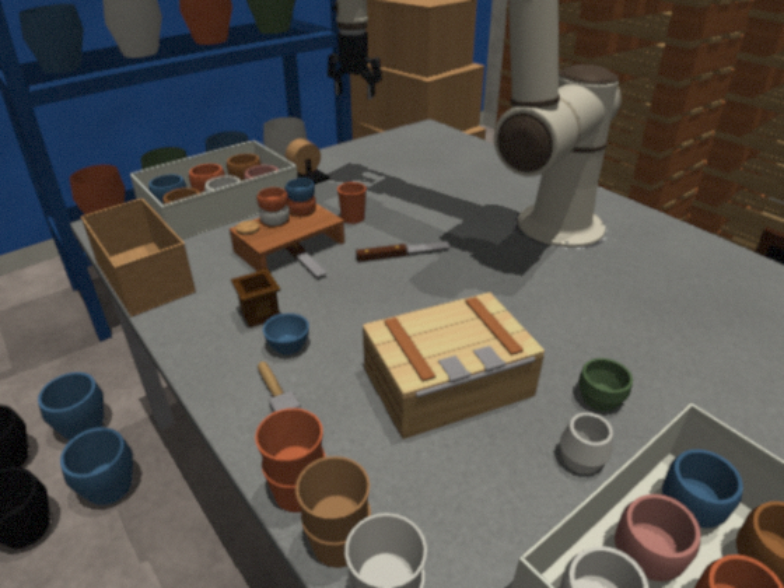

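View pics/top0.png

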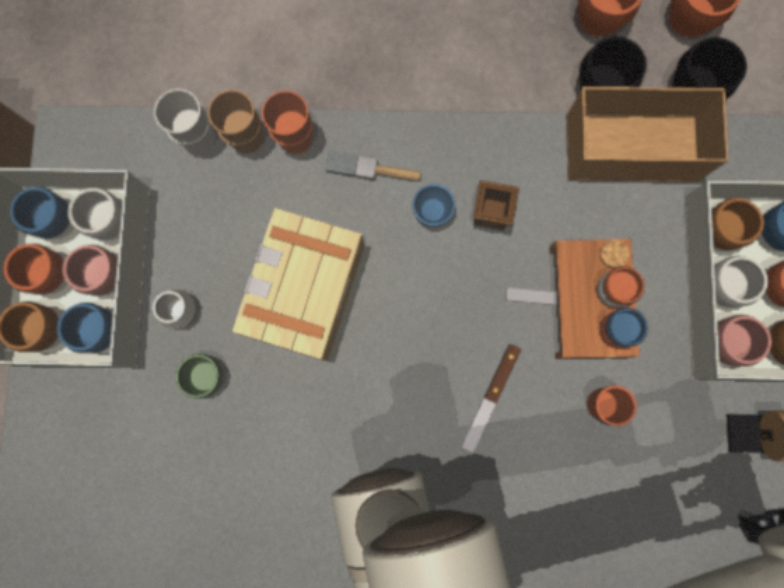

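The scene picture has the rack knife's blade sticking out left of the rack, at about (530,296) in the top picture. A loose look-alike lies near (490,400). The lid's front faces right in the top picture, with its corners at (277,210), (363,233), (322,357) and (233,334).

```bash
cat >> h.py <<'E'
def rect(p,mask,z):
    c=max(cv2.findContours(mask.astype(np.uint8),cv2.RETR_EXTERNAL,cv2.CHAIN_APPROX_NONE)[0],key=len)[:,0]
    w=np.array([atz(p,q,z)[:2] for q in c])
    (c0,sz,an)=cv2.minAreaRect((w*1000).astype(np.float32))
    return np.round(c0,1),np.round(sz,1),round(an,1)
E
python3 - <<'E'
from h import *
b=env.snapshot("top");a=env.snapshot("scene")
for n,z in(("lid",.1),("knife",.0125),("rack",.062)):
  for nm,p in(("t",b),("s",a)):
    for r in env.masks_of(p,n):
        if r["p"]>.2: print(n,nm,round(float(r["p"]),2),r["rect"],r["region"].sum(),*rect(p,r["region"],z))
# tops corners
for q in((277,210),(363,233),(322,357),(233,334)): print(atz(b,np.array(q)/1.4,.1))
for q in((508,288),(508,301),(557,291),(557,304),(556,240),(561,358)): print(atz(b,np.array(q)/1.4,.0125 if q[0]<558 and q[1]>245 else .062))
T=Ro.from_matrix(np.array([[0,1,0],[1,0,0],[0,0,-1]]).T) # tool x=+y
print(rel([.59,-.19,.2],T), rel([.59,-.19,.2],Ro.from_matrix(np.array([[0,-1,0],[-1,0,0],[0,0,-1]]).T)), env.sense()["clock"])
E
```

```text
lid t 0.78 [168.4, 151.9, 260.4, 252.8] 6372 [596.8 228.4] [175.3 243.1] 74.1
lid s 0.88 [259.9, 207.1, 386.0, 280.1] 5776 [599.9 235.5] [183.3 245.2] 73.0
knife t 0.89 [331.0, 244.5, 374.2, 321.3] 732 [ 397.9 -134.7] [ 26.1 215.7] 64.4
knife t 0.76 [362.8, 205.6, 397.5, 214.9] 284 [ 591.8 -215.4] [97.9 23.5] 86.2
knife s 0.83 [253.4, 172.2, 318.4, 186.8] 543 [ 398.5 -133.1] [ 64.6 218.2] 62.7
knife s 0.69 [238.7, 129.7, 264.3, 159.3] 559 [ 348.5 -407.5] [237.2  84.4] 53.6
knife s 0.62 [208.0, 175.5, 230.4, 197.4] 193 [ 591.5 -234.9] [142.1  29.3] 83.3
rack t 0.88 [390.3, 168.6, 464.8, 257.5] 5025 [ 584.6 -327. ] [224.4 174.7] 2.9
[0.73030332 0.26970555 0.1       ]
[0.68965318 0.10975041 0.1       ]
[0.46188522 0.17659036 0.1       ]
[0.49981047 0.33800936 0.1       ]
[ 0.6064529  -0.16912526  0.0125    ]
[ 0.5809691 -0.1690023  0.0125   ]
[ 0.60233425 -0.26378973  0.0125    ]
[ 0.57691286 -0.26338799  0.0125    ]
[ 0.69172973 -0.25149829  0.062     ]
[ 0.47060556 -0.25716757  0.062     ]
(array([ 44.74, -14.6 ,   4.23]), array([  0. ,   0. , -64.1])) (array([ 44.74, -14.6 ,   4.23]), array([  0. ,  -0. , 115.9])) 1.8
```

Call:
jog_arm --pt "1 44.5 -13.6 2 0 0 -61.6" --pt "1 44.5 -13.6 2 0 0 -61.6" --pt "1 44.5 -13.6 2 0 0 -61.6" --pt "1 44.5 -13.6 2 0 0 -61.6" --pt "1 44.5 -13.6 2 0 0 -61.6" --pt "1 44.5 -13.6 2 0 0 -61.6" --pt "1 44.5 -13.6 2 0 0 -61.6" --pt "1 44.5 -13.6 2 0 0 -61.6" --pt "1 44.5 -13.6 8 0 0 -61.6" --pt "1 44.5 -13.6 14 0 0 -61.6" --pt "1 44.5 -13.6 14 0 0 -61.6" --pt "1 44.5 -13.6 14 0 0 -61.6"

```text
clock: 3.0
tcp_pos: [0.5885, -0.1961, 0.0949]
ee_rot: [-0.007, 0.721, 0.693, -0.002]
ft_force: [-1.6, 0.2, -1.1]
width: 0.0856
finger_force: 0.0
```

```bash
python3 - <<'E'
from h import *
w=env.snapshot("wrist"); save(w,"w1.png"); s=env.sense(); print(s["clock"],s["tcp_pos"],rot(s["ee_rot"]).as_matrix()[:,0],-np.array(w["R"]).T@w["t"])
for r in env.masks_of(w,"knife"):
    print(r["p"],r["rect"],*rect(w,r["region"],.0125))
for r in env.place_of(w,"knife_tip"): print(r["p"],r["centre"],atz(w,r["centre"],.011))
E
```

```text
3.05 [ 0.59016933 -0.19828698  0.09904206] [0.04144212 0.99913557 0.00326517] [ 0.59182227 -0.12104853  0.22651949]
0.75 [1.4, 131.1, 158.1, 228.4] [ 441.4 -157.5] [ 32.7 118.6] 65.3
0.65 [270.4, 181.1, 307.7, 324.1] [ 589.5 -224.6] [119.7  24.6] 86.0
0.58 [290.5, 181.9] [ 0.59529586 -0.166605    0.011     ]
```

View pics/w1.png

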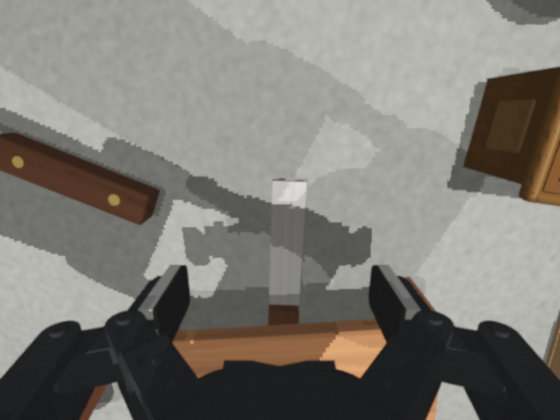

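The wrist view shows the blade centred between the fingers, with its tip at (290,181). The rack front is at row ~325.

Call:
jog_arm --pt "1 0 0 4.4 0 0 1.5" --pt "1 0 0 8.6 0 0 1.5" --pt "1 0 0 8.7 0 0 1.5" --pt "1 0 0 8.7 0 0 1.5" --pt "0 0 0 8.7 0 0 1.5" --pt "0 0 0 8.7 0 0 1.5" --pt "0 0 0 8.7 0 0 1.5" --pt "0 0 0 8.7 0 0 1.5" --pt "0 0 0 8.7 0 0 1.5" --pt "0 0 0 8.7 0 0 1.5"

```text
clock: 4.15
tcp_pos: [0.5926, -0.2002, 0.0157]
ee_rot: [0.0, 0.731, 0.682, 0.0]
ft_force: [0.1, 0.3, 1.9]
width: 0.0215
finger_force: 58.7
```

Call:
jog_arm --pt "0 1.5 0 0 0 0 0" --pt "0 3.5 0 0 0 0 0" --pt "0 6 0 0 0 0 0" --pt "0 8.5 0 0 0 0 0" --pt "0 11 0 0 0 0 0" --pt "0 13 0 0 0 0 0" --pt "0 14 0 0 0 0 0" --pt "0 14 0 0 0 0 0" --pt "0 14 0 0 0 0 0"

```text
clock: 5.05
tcp_pos: [0.6018, -0.0601, 0.0153]
ee_rot: [-0.0, 0.731, 0.682, 0.0]
ft_force: [-0.8, 1.4, 2.0]
width: 0.0214
finger_force: 58.8
```

Call:
jog_arm --pt "1 0 0 0 0 0 0" --pt "1 0 0 0 0 0 0" --pt "1 0 0 0 0 0 0" --pt "1 0 0 0 0 0 0" --pt "1 0 0 -4 0 0 0" --pt "1 -4 0 -8 0 0 0" --pt "1 -8 0 -9 0 0 0" --pt "1 -9 0 -9 0 0 0" --pt "1 -9 0 -9 0 0 0" --pt "1 -9 0 -9 0 0 0"

```text
clock: 6.05
tcp_pos: [0.5947, -0.1491, 0.1039]
ee_rot: [-0.001, 0.731, 0.682, -0.0]
ft_force: [-0.0, 0.3, -0.1]
width: 0.0852
finger_force: 0.0
```

```bash
python3 - <<'E'
from h import *
w=env.snapshot("wrist"); t=env.snapshot("top"); save(w,"w2.png"); s=env.sense(); print(s["clock"],s["tcp_pos"],rot(s["ee_rot"]).as_matrix()[:,0])
for p in (w,t):
  for r in env.masks_of(p,"knife"): print(r["p"],r["rect"],*rect(p,r["region"],.0175))
  for n,z in(("knife_tip",.011),("knife",0),("lip",.09),("hinge",.09),("notch",.085)):
    for r in env.place_of(p,n):
      if r["p"]>.2: print(n,r["p"],r["centre"],atz(p,r["centre"],z))
E
```

```text
6.15 [ 0.59482421 -0.14842088  0.10378769] [0.06775656 0.99770081 0.00146609]
0.79 [1.6, 193.0, 163.5, 280.7] [ 438.4 -152.4] [ 35.2 128.7] 64.9
0.73 [261.7, 38.9, 299.5, 323.9] [ 595.  -134.3] [215.1  25.6] 85.9
0.33 [477.6, 0.0, 560.0, 77.3] [757.4 -36.4] [46.7 62.4] 88.7
knife_tip 0.77 [281.3, 39.2] [ 0.60294889 -0.02692927  0.011     ]
knife 0.74 [280.7, 250.6] [ 0.59215803 -0.18182945  0.        ]
knife 0.58 [96.8, 235.0] [ 0.44123876 -0.15812222  0.        ]
hinge 0.37 [282.7, 37.1] [ 0.60220743 -0.04255957  0.09      ]
0.9 [309.9, 200.6, 390.2, 214.5] [600.4 -62. ] [73.9 24.6] 85.8
0.31 [165.3, 149.8, 256.9, 257.0] [610.3 243.6] [186.3 259. ] 74.0
knife_tip 0.74 [308.8, 206.4] [ 0.60205078 -0.02236297  0.011     ]
knife 0.79 [366.8, 210.3] [ 0.5959042  -0.18189357  0.        ]
lip 0.88 [245.5, 209.5] [0.57879899 0.14253092 0.09      ]
lip 0.39 [144.2, 268.0] [0.42554242 0.39238727 0.09      ]
hinge 0.73 [181.0, 194.0] [0.61592437 0.30972841 0.09      ]
notch 0.66 [243.4, 213.3] [0.56958795 0.14808087 0.085     ]
```

View pics/w2.png

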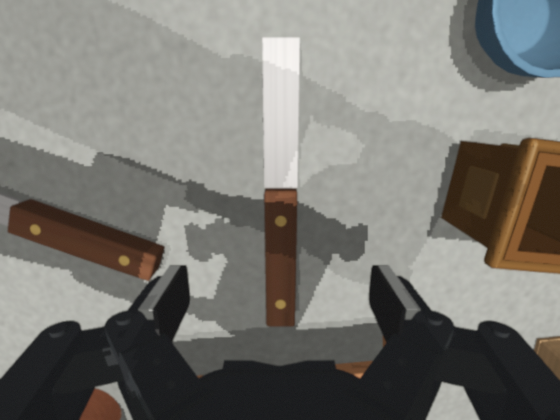

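The wrist view shows the knife fully out: tip (281,39), handle rows 189 to 325, clear of the rack front. I'll take it by the handle now.

Call:
jog_arm --pt "1 0.3 0 4.5 0 0 0" --pt "1 0.3 0 8.8 0 0 0" --pt "1 0.3 0 9 0 0 0" --pt "1 0.3 0 9 0 0 0" --pt "0 0.3 0 9 0 0 0" --pt "0 0.3 0 9 0 0 0" --pt "0 0.3 0 9 0 0 0" --pt "0 0.3 0 9 0 0 0" --pt "0 0.3 0 9 0 0 0" --pt "0 0.3 0 9 0 0 0"

```text
clock: 7.75
tcp_pos: [0.5968, -0.1476, 0.0166]
ee_rot: [0.001, 0.731, 0.682, 0.0]
ft_force: [-1.1, 0.4, 5.8]
width: 0.023
finger_force: 60.2
```

Call:
jog_arm --pt "0 0 0 -3 0 0 0" --pt "0 0 0 -7.4 0 0 0" --pt "0 3 -2 -7.4 0 0 4" --pt "0 6 -4 -7.4 0 0 8" --pt "0 10 -6 -7.4 0 0 11.5" --pt "0 13.1 -7.3 -7.4 0 0 11.5" --pt "0 13.1 -7.3 -7.4 0 0 11.5" --pt "0 13.1 -7.3 -7.4 0 0 11.5" --pt "0 13.1 -7.3 -7.4 0 0 11.5"

```text
clock: 8.65
tcp_pos: [0.5325, -0.0123, 0.0893]
ee_rot: [0.0, 0.796, 0.605, 0.0]
ft_force: [0.4, -0.1, -1.5]
width: 0.0227
finger_force: 59.4
```

```bash
python3 - <<'E'
from h import *
P={k:env.snapshot(k) for k in("wrist","top","scene")}; save(P["wrist"],"w3.png"); s=env.sense(); print(s["clock"],s["tcp_pos"],rot(s["ee_rot"]).as_matrix()[:,0],s["ft_force"],s["width"])
O={}
for k,p in P.items():
  for r in env.masks_of(p,"knife"): print(k,r["p"],r["rect"],*rect(p,r["region"],.09))
  for n,z in(("knife_tip",.085),("lip",.09),("hinge",.09),("notch",.085)):
    for r in env.place_of(p,n):
      if r["p"]>.3: print(k,n,round(float(r["p"]),2),r["centre"],np.round(atz(p,r["centre"],z),4)); O.setdefault(n,{}).setdefault(k,r["centre"])
for n in O: 
  print(n,{k:np.round(tri([(P[a],O[n][a]) for a in k]),4) for k in (("wrist","top"),("wrist","scene"),("top","scene")) if all(a in O[n] for a in k)})
for r in env.masks_of(P["wrist"],"lid")[:1]: print(r["p"],r["rect"],*rect(P["wrist"],r["region"],.1))
E
```

```text
8.8 [ 0.53250709 -0.01249566  0.08932861] [ 2.67786268e-01  9.63478334e-01 -1.18288611e-04] [-0.55968117  0.02621362 -1.45681982] 0.02256184287688921
wrist 0.8 [249.9, 1.5, 314.3, 364.7] [539.7  19.7] [166.4  24.4] 74.6
wrist 0.6 [46.1, 362.6, 191.2, 409.5] [457.4 -64. ] [32.4  6. ] 34.7
wrist knife_tip 0.83 [46.7, 370.8] [ 0.3864 -0.0375  0.085 ]
top 0.74 [331.0, 244.8, 374.1, 320.8] [ 397.7 -125. ] [ 25.1 200.9] 65.4
top 0.68 [260.4, 209.6, 342.9, 239.0] [558.2  83.6] [45.2 25.1] 72.6
top knife_tip 0.7 [331.0, 319.5] [ 0.3089 -0.0773  0.085 ]
top knife_tip 0.68 [256.3, 216.2] [0.5627 0.1148 0.085 ]
top lip 0.78 [243.7, 213.1] [0.5694 0.1468 0.09  ]
top hinge 0.72 [179.0, 193.9] [0.6161 0.3149 0.09  ]
top notch 0.81 [241.0, 211.1] [0.5752 0.1544 0.085 ]
scene 0.75 [255.7, 171.0, 321.2, 185.2] [435.7 -14.2] [24.5 95.9] 66.4
scene 0.68 [265.1, 172.1, 301.6, 217.8] [549.2  32.3] [169.6  33.9] 72.8
scene knife_tip 0.71 [318.0, 174.9] [ 0.3927 -0.0032  0.085 ]
scene knife_tip 0.55 [294.7, 212.7] [0.5634 0.0957 0.085 ]
scene lip 0.97 [302.3, 225.1] [0.5858 0.1502 0.09  ]
scene hinge 0.78 [342.1, 269.5] [0.6194 0.3154 0.09  ]
scene notch 0.59 [307.4, 220.8] [0.5606 0.1403 0.085 ]
knife_tip {('wrist', 'top'): array([ 0.3037, -0.0851,  0.0177]), ('wrist', 'scene'): array([ 0.3126, -0.0825,  0.0209]), ('top', 'scene'): array([ 0.3051, -0.0866,  0.0131])}
lip {('top', 'scene'): array([0.5742, 0.1445, 0.0804])}
hinge {('top', 'scene'): array([0.6171, 0.3147, 0.088 ])}
notch {('top', 'scene'): array([0.5731, 0.1531, 0.0986])}
```

View pics/w3.png

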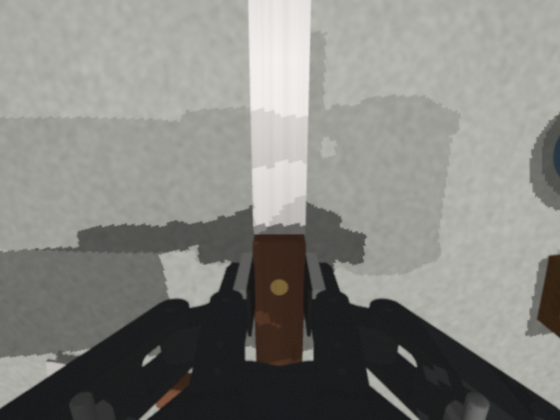

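```bash
python3 - <<'E'
from h import *
p=env.snapshot("wrist"); g=p["frame"].astype(int).sum(2)/3
m=env.masks_of(p,"knife")[0]["region"]
t=env.sense()["tcp_pos"]; xt=rot(env.sense()["ee_rot"]).as_matrix()[:,0]
for v in range(8,230,24):
    row=cv2.GaussianBlur(g[v-2:v+3].mean(0)[None].astype(np.float32),(3,1),0)[0]; d=np.gradient(row)
    l=235+np.argmax(np.abs(d[235:265])); r=295+np.argmax(np.abs(d[295:328]))
    def sub(i):
        w=np.abs(d[i-2:i+3]); return (w*np.arange(i-2,i+3)).sum()/w.sum()
    l,r=sub(l),sub(r)
    f=lambda z: np.linalg.norm(atz(p,(l,v),z)-atz(p,(r,v),z))-.024
    from scipy.optimize import brentq
    z=brentq(f,0,.15); c=(atz(p,(l,v),z)+atz(p,(r,v),z))/2
    print(v,round(l,1),round(r,1),m[v].sum(),"z",round(z,4),"along",round((c-t)@xt,3),"pos",np.round(c,4))
P=[env.snapshot(k) for k in("top","scene")]
for q in P:
    for r in env.place_of(q,"knife_tip"):
        if r["p"]>.3: print(r["centre"])
    e=t+xt*.1205; e[2]=.084; print("model tip",proj(q,e))
print(tri([(P[0],(256.3,216.2)),(P[1],(294.7,212.7))]))
cv2.imwrite("pics/c4.png",np.hstack([cv2.resize(P[1]["frame"][170:290,240:400,::-1],(480,360),interpolation=2),cv2.resize(P[0]["frame"][140:260,160:266,::-1],(318,360),interpolation=2)]))
E
```

```text
8 247.9 310.3 62 z 0.0853 along 0.115 pos [0.5613 0.0994 0.0853]
32 248.3 309.7 61 z 0.0856 along 0.106 pos [0.559  0.0912 0.0856]
56 248.8 309.2 60 z 0.0855 along 0.097 pos [0.5567 0.0829 0.0855]
80 249.2 308.8 59 z 0.0863 along 0.088 pos [0.5543 0.0741 0.0863]
104 249.8 308.1 57 z 0.086 along 0.079 pos [0.5518 0.0652 0.086 ]
128 250.7 307.3 57 z 0.0848 along 0.069 pos [0.5493 0.0559 0.0848]
152 251.0 306.9 56 z 0.086 along 0.06 pos [0.5466 0.0463 0.086 ]
176 251.7 306.2 55 z 0.0856 along 0.049 pos [0.5438 0.0361 0.0856]
200 252.8 305.4 54 z 0.0837 along 0.038 pos [0.5408 0.0251 0.0837]
224 252.4 305.0 52 z 0.087 along 0.027 pos [0.5379 0.015  0.087 ]
[330.4, 321.0]
[258.2, 215.1]
model tip [260.29022373 215.76085108]
[295.5, 211.9]
[321.0, 174.4]
model tip [296.77150188 214.8273861 ]
[0.56655579 0.10959138 0.09371709]
```

View pics/c4.png

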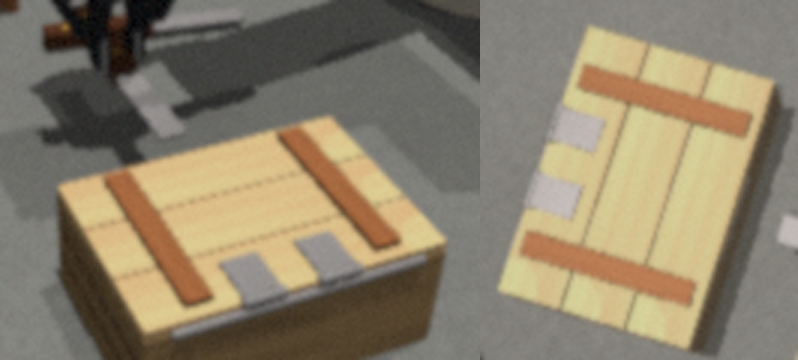

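The crops agree with the measured lid pose: front-edge mid near (0.576, 0.144), heading about 74°. The knife is level and in line with the notch.

Call:
jog_arm --pt "0 1.5 0 -0.05 0 0 0" --pt "0 3 0 -0.05 0 0 0" --pt "0 4 0 -0.05 0 0 0" --pt "0 4.7 0 -0.05 0 0 0" --pt "0 5.3 0 -0.05 0 0 0" --pt "0 5.3 0 -0.05 0 0 0"

```text
clock: 10.5
tcp_pos: [0.5463, 0.0404, 0.0898]
ee_rot: [-0.0, 0.795, 0.606, 0.0]
ft_force: [0.2, -0.1, -1.2]
width: 0.0226
finger_force: 59.4
```

Call:
jog_arm --pt "0 0.7 0 0 0 0 0" --pt "0 1.4 0 0 0 0 0" --pt "0 2 0 0 0 0 0" --pt "0 2 0 0 0 0 0"

```text
clock: 10.9
tcp_pos: [0.5517, 0.0596, 0.0898]
ee_rot: [-0.0, 0.796, 0.606, 0.0]
ft_force: [0.2, 0.2, -0.9]
width: 0.0229
finger_force: 59.4
```

```bash
python3 - <<'E'
from h import *
p=env.snapshot("wrist"); P=env.snapshot("scene"); s=env.sense(); print(s["ft_force"],s["tcp_pos"])
cv2.imwrite("pics/c5.png",np.hstack([p["frame"][:360,:,::-1][:,80:480],cv2.resize(P["frame"][160:280,240:373,::-1],(400,360),interpolation=2)]))
E
```

```text
[ 0.32666915  0.05428453 -2.03741529] [0.55150148 0.0589737  0.08977031]
```

View pics/c5.png

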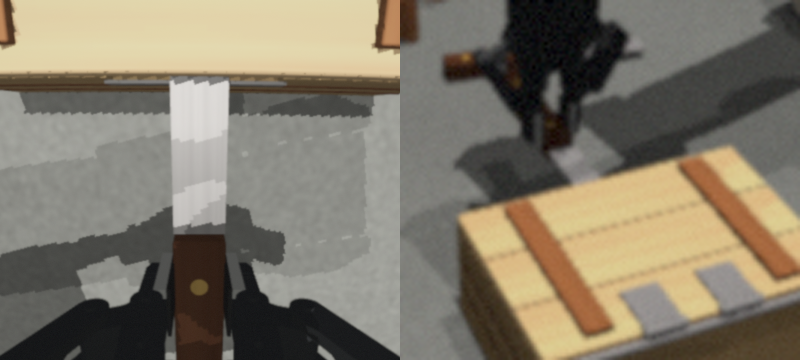

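The blade is in the notch: at (200,85) in the wrist crop it passes under the lid edge, over the steel strip, with no contact force. Next I'll work out the lever arc.

```bash
cat > arc.py <<'E'
import numpy as np
H=np.array([170,90.]); T0=np.array([34,86.5])
def tcp(tip,ph):
    c,s=np.cos(ph),np.sin(ph); return tip+np.array([-122*c-4.1*s,-122*s+4.1*c])
def wp(th,ph,r=136): 
    th,ph=np.radians([th,ph]); return tcp(H+r*np.array([-np.cos(th),np.sin(th)]),ph),ph
def rows(start,L):
    p0,f=start
    for th,ph in L:
        p,q=wp(th,ph); d=p-p0
        print(th,[round(float(v),1) for v in (d@[np.cos(f),np.sin(f)]/10, d@[np.sin(f),-np.cos(f)]/10, np.degrees(q-f))])
if __name__=="__main__":
    rows((tcp(T0,0),0.),[(0,4),(1,7),(2,10),(4,12),(6,13),(9,14),(12,15),(15,15),(18,15),(21,15)])
    print(); rows(wp(21,15),[(t,15) for t in range(25,66,4)])
    print(); rows(wp(65,15),[(t,15) for t in (69,73,77,81,85,89,92,95,97,99)])
E
python3 arc.py
```

```text
0 [0.0, 0.5, 4.0]
1 [0.0, 0.9, 7.0]
2 [0.1, 1.3, 10.0]
4 [0.2, 1.2, 12.0]
6 [0.3, 1.0, 13.0]
9 [0.4, 0.5, 14.0]
12 [0.6, -0.0, 15.0]
15 [0.8, -0.7, 15.0]
18 [1.0, -1.4, 15.0]
21 [1.2, -2.1, 15.0]

25 [0.6, -0.7, 0.0]
29 [1.2, -1.5, 0.0]
33 [1.9, -2.1, 0.0]
37 [2.6, -2.7, 0.0]
41 [3.4, -3.3, 0.0]
45 [4.2, -3.8, 0.0]
49 [5.0, -4.2, 0.0]
53 [5.9, -4.6, 0.0]
57 [6.8, -4.9, 0.0]
61 [7.7, -5.2, 0.0]
65 [8.6, -5.4, 0.0]

69 [0.9, -0.1, 0.0]
73 [1.9, -0.2, 0.0]
77 [2.8, -0.2, 0.0]
81 [3.8, -0.1, 0.0]
85 [4.7, -0.0, 0.0]
89 [5.7, 0.2, 0.0]
92 [6.3, 0.4, 0.0]
95 [7.0, 0.6, 0.0]
97 [7.5, 0.8, 0.0]
99 [7.9, 1.0, 0.0]
```

Call:
jog_arm --pt "0 0 0 0.5 0 4 0" --pt "0 0 0 0.9 0 7 0" --pt "0 0.1 0 1.3 0 10 0" --pt "0 0.2 0 1.2 0 12 0" --pt "0 0.3 0 1.0 0 13 0" --pt "0 0.4 0 0.5 0 14 0" --pt "0 0.6 0 0 0 15 0" --pt "0 0.8 0 -0.7 0 15 0" --pt "0 1.0 0 -1.4 0 15 0" --pt "0 1.2 0 -2.1 0 15 0" --pt "0 1.2 0 -2.1 0 15 0"

```text
clock: 12.1
tcp_pos: [0.5557, 0.0711, 0.1125]
ee_rot: [-0.078, 0.789, 0.601, 0.105]
ft_force: [-0.2, -0.3, -1.5]
width: 0.0225
finger_force: 59.3
```

```bash
python3 - <<'E'
from h import *
p=env.snapshot("wrist"); P=env.snapshot("scene"); s=env.sense(); print(s["ft_force"],s["wrist_torque"],s["tcp_pos"])
cv2.imwrite("pics/c6.png",np.hstack([p["frame"][:360,:,::-1][:,80:480],cv2.resize(P["frame"][160:280,240:373,::-1],(400,360),interpolation=2)]))
E
```

```text
[-0.24580501  0.62989949 -0.90581506] [-0.18484556  0.0554431   0.03860444] [0.55539151 0.07101394 0.11162075]
```

View pics/c6.png

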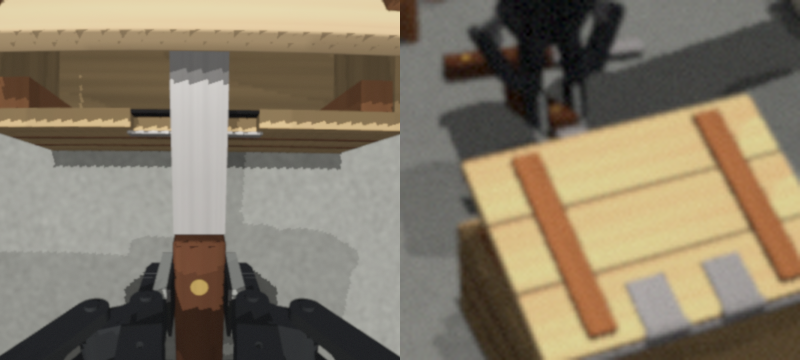

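The lid is raised about 20° on the blade. In the wrist crop its edge is at row ~50, with the notch visible at (195,125). The knife is still straight in the grip, so I'll swing on.

Call:
jog_arm --pt "0 0.6 0 -0.7 0 0 0" --pt "0 1.2 0 -1.5 0 0 0" --pt "0 1.9 0 -2.1 0 0 0" --pt "0 2.6 0 -2.7 0 0 0" --pt "0 3.4 0 -3.3 0 0 0" --pt "0 4.2 0 -3.8 0 0 0" --pt "0 5.0 0 -4.2 0 0 0" --pt "0 5.9 0 -4.6 0 0 0" --pt "0 6.8 0 -4.9 0 0 0" --pt "0 7.7 0 -5.2 0 0 0" --pt "0 8.6 0 -5.4 0 0 0" --pt "0 8.6 0 -5.4 0 0 0"

```text
clock: 13.4
tcp_pos: [0.5738, 0.1384, 0.1862]
ee_rot: [-0.079, 0.789, 0.601, 0.105]
ft_force: [0.8, -0.2, -2.0]
width: 0.0226
finger_force: 59.4
```

Call:
jog_arm --pt "0 0.9 0 -0.1 0 0 0" --pt "0 1.9 0 -0.2 0 0 0" --pt "0 2.8 0 -0.2 0 0 0" --pt "0 3.8 0 -0.1 0 0 0" --pt "0 4.7 0 0 0 0 0" --pt "0 5.7 0 0.2 0 0 0" --pt "0 6.3 0 0.4 0 0 0" --pt "0 7.0 0 0.6 0 0 0" --pt "0 7.5 0 0.8 0 0 0" --pt "0 7.5 0 0.8 0 0 0"

```text
clock: 14.4
tcp_pos: [0.5928, 0.2097, 0.1967]
ee_rot: [-0.079, 0.789, 0.601, 0.104]
ft_force: [-0.3, -0.2, -2.0]
width: 0.0223
finger_force: 59.4
```

```bash
python3 - <<'E'
from h import *
p=env.snapshot("wrist"); P=env.snapshot("scene");t=env.snapshot("top"); s=env.sense(); print(s["ft_force"],s["wrist_torque"],s["tcp_pos"],s["clock"])
for q in(P,t):
  print([(r["p"],r["centre"]) for r in env.place_of(q,"lip")[:2]])
  for th in(60,80,90,97,100):
    a=np.radians(th);e=np.array([.5755,.1445])+np.array([.28,.96])*.17*(1-np.cos(a)); print(th,proj(q,[*e,.09+.17*np.sin(a)]))
cv2.imwrite("pics/c7.png",np.hstack([p["frame"][:360,:,::-1][:,80:480],cv2.resize(P["frame"][130:290,240:418,::-1],(400,360),interpolation=2)]))
E
```

```text
[ 0.26699164 -0.52826842 -1.82414715] [-0.20143535  0.03022438 -0.02414978] [0.5927162  0.20896802 0.19666105] 14.55
[(0.74, [353.4, 209.4])]
60 [324.33208725 188.4829482 ]
80 [338.42788557 194.23282208]
90 [346.30617713 201.2970272 ]
97 [351.94942372 207.9153712 ]
100 [354.3659517 211.1585618]
[]
60 [202.56654426 190.22432403]
80 [177.09678852 181.14582793]
90 [164.18750633 176.99398232]
97 [155.51248607 174.38483977]
100 [151.94231715 173.35858756]
```

View pics/c7.png

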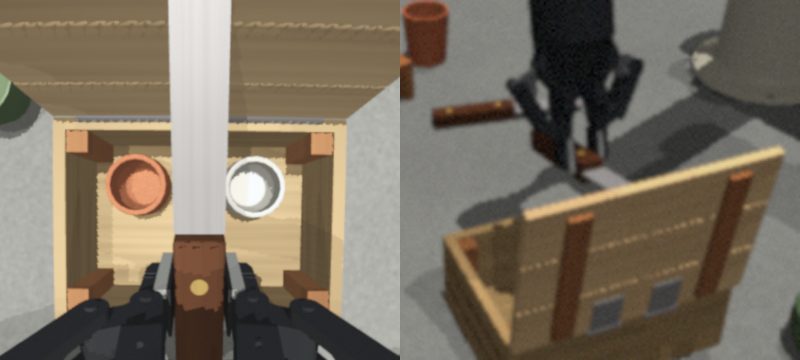

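The lid now stands about 7° past upright: the lip is at (353,209) in the scene picture, matching the 97° projection. Both inner pots are standing. I'll back away.

Call:
jog_arm --pt "0 -3 0 -0.8 0 0 0" --pt "0 -7 0 -1.9 0 -5 0" --pt "0 -11 0 -2.9 0 -10 0" --pt "0 -14.2 0 -3.8 0 -15 0" --pt "0 -14.2 0 -3.8 0 -15 0" --pt "0 -14.2 0 -3.8 0 -15 0"

```text
clock: 15.25
tcp_pos: [0.5539, 0.0675, 0.1969]
ee_rot: [-0.001, 0.796, 0.605, 0.001]
ft_force: [-0.2, 0.1, -1.2]
width: 0.0226
finger_force: 59.4
```

```bash
python3 - <<'E'
from h import *
s=env.sense(); print(s["qpos"],s["tcp_pos"],rot(s["ee_rot"]).as_matrix())
E
```

```text
[-0.09626837  0.15235399  1.69557175  0.00188575  1.29326803  0.17368023] [0.5539224  0.0675036  0.19693306] [[ 2.67178929e-01  9.63646768e-01  5.71820950e-04]
 [ 9.63645151e-01 -2.67179530e-01  1.76680675e-03]
 [ 1.85535647e-03  7.89789501e-05 -9.99998276e-01]]
```

Call:
jog_arm --pt "0 0 0 0 0 0 8" --pt "0 0 0 0 0 0 16" --pt "0 0 0 0 0 0 24" --pt "0 0 0 0 0 0 32" --pt "0 0 0 0 0 0 40" --pt "0 0 0 0 0 0 48" --pt "0 0 0 0 0 0 56" --pt "0 0 0 0 0 0 64" --pt "0 0 0 0 0 0 72" --pt "0 0 0 0 0 0 80" --pt "0 0 0 0 0 0 88" --pt "0 0 0 0 0 0 90"

```text
clock: 16.45
tcp_pos: [0.5539, 0.0682, 0.1967]
ee_rot: [-0.001, 0.991, -0.136, -0.0]
ft_force: [-1.2, -0.3, -1.5]
width: 0.0224
finger_force: 59.4
```

Call:
jog_arm --pt "0 0 0 4 0 0 0" --pt "0 0 0 8 0 0 0" --pt "0 0 0 12 0 0 0" --pt "0 0 0 15 0 0 0" --pt "0 0 0 16.5 0 0 0" --pt "0 0 0 17.4 0 0 0" --pt "0 0 0 17.9 0 0 0" --pt "0 0 0 17.9 0 0 0" --pt "0 0 0 17.9 0 0 0"

```text
clock: 17.35
tcp_pos: [0.5551, 0.0672, 0.0193]
ee_rot: [-0.0, 0.991, -0.134, 0.001]
ft_force: [0.2, -1.3, -1.4]
width: 0.0227
finger_force: 59.4
```

Call:
jog_arm --pt "0 0 0 0.2 0 0 0" --pt "0 0 0 0.2 0 0 0" --pt "1 0 0 0.2 0 0 0" --pt "1 0 0 0.2 0 0 0" --pt "1 0 0 0.2 0 0 0" --pt "1 0 0 0.2 0 0 0" --pt "1 0 0 -3 0 0 0" --pt "1 0 0 -8 0 0 0" --pt "1 0 0 -13 0 0 0" --pt "1 0 0 -18 0 0 0" --pt "1 0 0 -18 0 0 0" --pt "1 0 0 -18 0 0 0"

```text
clock: 18.55
tcp_pos: [0.5547, 0.0671, 0.1995]
ee_rot: [-0.0, 0.991, -0.134, 0.002]
ft_force: [0.2, 0.3, -0.4]
width: 0.0856
finger_force: 0.0
```

```bash
python3 - <<'E'
from h import *
P=env.snapshot("scene"); save(P,"end.png",None,1.4); print(env.sense()["clock"],env.sense()["ft_force"])
E
```

```text
18.6 [-0.03913419  0.09333591 -1.09036966]
```

View pics/end.png

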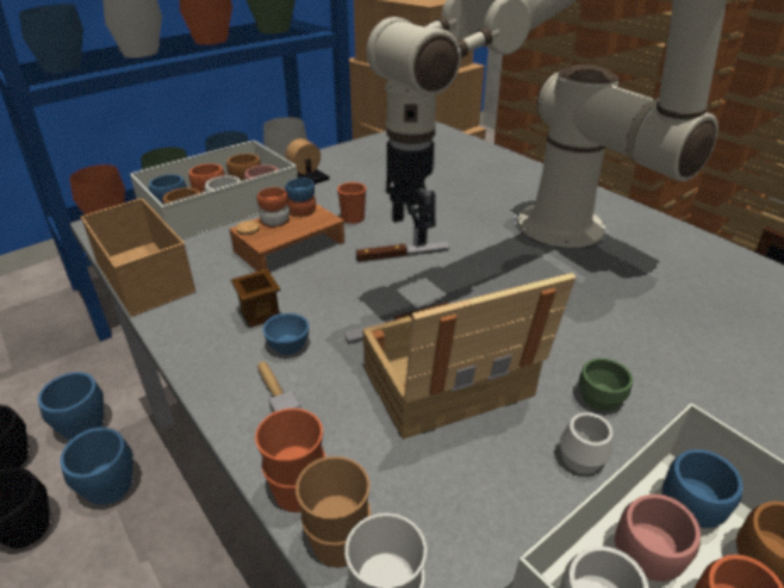

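The lid stands open, the knife lies beside the crate's front with its blade visible at (355,333), every pot is where it was, and the gripper is clear.

```bash
python3 -c "
from cell import env
print(env.job_done())"
```

```text
the job is handed in; nothing more can be done
None
```

The job is handed in: I drew the knife out, took it again by the handle, levered the lid up from the notch until it stood about 7° past upright, and laid the knife on the bench beside the crate, with the pots left where they stood (18.6 s on the clock).

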